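# Draw the wax scraper from its blade guard and hang it on the sloped rack

## Task

The wax scraper is snapped into its blade guard: draw it straight out against the spring detent, then hang it by its eye on the empty peg of the sloped wooden rack, eye pushed down the peg onto the strip and blade hanging down the slope. Leave the stirring paddle on the other peg where it hangs and do not disturb the metal bottle and the tin.

Things in the scene. Friction and masses are not known exactly. Their poses are not given: they have to be found in the camera images.
- scraper: Wax scraper, flat underside. Origin: eye centre, on the underside; +x from blade to eye, +z up. Steel eye: outer diameter 38, hole 18, 10 mm thick. Black handle x = -16 to -106 mm, 24 wide (y), 18 thick. Steel blade 5 thick: 52 wide from x = -106 to -130, 64 wide from there to its end at -170. About 160 g.
- scraper_eye (a point): Centre of the eye's hole, mid-thickness, 5 mm above the underside.
- scraper_grip (a point): A good place to grip the handle, near the centre of mass: 75 mm from the eye centre towards the blade, 9 mm above the underside. The handle is 24 mm wide here.
- scraper_tip (a point): Middle of the blade's end edge, 170 mm from the eye centre.
- dock: Blade guard, grey plastic, fixed, 74 x 83 x 42 mm high. Origin: on the table under it. Its slot opens to +x: floor 30 mm above the table, mouth at x = 32 mm, inner end at x = -31 mm. The scraper's blade starts in it (blade end at x = -30, eye at x = +140, x axes parallel), held by two sprung balls behind the wide part. Pull along +x with about 10 to 15 N; clear after 65 mm.
- rack: Sloped wooden rack, fixed, 250 mm wide (y). Origin: on the table under the middle of the peg row. Its face rises towards +x at 25 degrees. A 56 mm strip carries the two pegs, 50 mm left and right of the middle; a 44 mm strip 142 mm down the slope (-x) carries the blades; the 90 mm between is open, with room for fingertips under the handle.
- peg_free_foot (a point): Foot of the empty peg (left or right one), on the strip's face, 115 mm above the table. z is the peg's axis, leaning 25 degrees from vertical towards the rack's -x; x points up the slope, y along the rack. Steel, 13 mm diameter, 44 mm long, the last 10 mm tapered to 5 mm at the tip.
- peg_busy_foot (a point): Foot of the other, equal peg, on which the stirring paddle hangs. Axes as for the empty peg.
- paddle: Wooden stirring paddle hanging by its steel eye on the other peg, about 190 mm long, 52 mm wide at its round end, 10 mm thick. Origin: centre of its eye, on the underside; the body's axes stay level while the paddle lies down the slope. Leave it.
- flask: Aluminium bottle with a wide white cap, 68 mm in diameter, 150 mm high, standing. Origin: centre of its underside. Leave it.
- tin: Empty round candle tin, 72 mm in diameter, 60 mm high, standing. Origin: centre of its underside. Leave it.
Things that resemble listed ones, but are neither listed nor needed, are in the scene too. What is shaped like the paddle but yellow is not meant.

How it is judged:
By the outcome, as a careful person would: the job done as asked, in the order asked, and still so for the second after the job is handed in, with the robot touching nothing.
It also fails if it takes over 51 s, if anything falls off the work surface, if the arm or the gripper's body presses on something with over 40 N, if the wrist force passes 120 N, or if a joint passes its speed limit or range.

## Robot

A 7-joint arm with a two-finger parallel gripper is mounted at the origin on the work surface. World frame = base frame: x ahead of the robot, y to its left, z up, the work surface at z = 0. Lengths are in m, angles in rad, forces in N, time in s.
With the tool pointing down it reaches from about 0.425 to 0.925 m from the base axis. Payload 6.8 kg.
Tool frame: the origin (TCP) lies on the mounting face of the last link; the fingertips stand 182 mm ahead of it and the grasp point (between the pads) lies 163 mm ahead of it; z points along the fingers, y is the line along which they close (so a half turn about z gives the same grasp; the last joint's range is limited). The gripper opens to 88 mm and grips with 3 to 60 N. Pads are 20 mm wide; open, the fingers measure 115 mm over their backs; the gripper's body (75 mm by 178 mm) begins 61 mm behind the grasp point.
Start: joints at [-1.327, 0.477, 0.022, 1.555, -0.011, 1.109, -0.083], TCP at [0.233, 0.634, 0.405] pointing down, gripper open.
Joint ranges: [-2.96, 2.96], [-0.34, 2.1], [-1.41, 1.46], [0.24, 2.44], [-1.37, 4.51], [0.17, 1.92], [-2.96, 2.96]. Speed limits (rad/s): [2.39, 2.39, 3.14, 3.14, 3.14, 3.14, 3.14].

## Interface

Orientations are given as a rotation vector (axis times angle).
In Python, from workcell import env, hand, telemetry, read_camera, get_calibration, order gives the robot as it stands. Calls block until the motion is done:
- env.goto(position, orientation): joint-space move of the TCP to a pose.
- env.move_straight(position, ori=None, velocity=0.15): straight line of the TCP; ori=None keeps the orientation; velocity is the mean speed in m/s.
- env.goto_joints(angles): joint-space move.
- hand.let_go() and hand.grab(strength=None): open the fingers fully, or close them until they stop; strength is the grip in N (None keeps the last).
- env.sleep(seconds).
- env.ik(position, orientation): joint angles nearest the present ones, or None.
- telemetry.read_state(): the state.
- read_camera(name): name is "side" or "top"; returns (picture, depth): 480x640x3 uint8, red, green, blue; 480x640 float32, m along the optical axis (not along the pixel's ray), 0 where there is no reading.
- get_calibration(name): a dict with "fx", "fy", "cx", "cy" (pixels), "camera_from_world" (4x4, takes a point from world to camera coordinates). Camera axes: x right, y down, z forward; pixel columns grow to the right and rows downward; lengths in m; the calibration is good to about 2 mm. A picture is of the moment at which its call begins. get_calibration takes no time and is no camera call.
A pose or a line that the arm cannot do raises env.Unreachable and nothing moves.
- order.job_done(): hands the job in; it is judged then, once.
The state is a dict: "time": time; "q": joint angles; "qvel": joint speeds; "effort": joint torques, N m; "tool_pos": TCP position; "tcp_rot": TCP orientation; "force": force on the tool from outside, world axes, zero at the start; "moment": the same for the moment, N m; "grip_width": opening from 0.0 (shut) to 1.0 (fully open); "grasp_force": force on a finger pad.
Only numpy, scipy, OpenCV 4.12 (cv2) and the standard library are available. Lean on these libraries where they do the work, as an engineer would, in place of code of your own. Each camera call takes 0.05 s, during which the arm holds its last target. There are 200 camera calls.

## Working session

There is one attempt and no reset: what is moved stays moved. The work goes in short steps, each a Python script; the robot and the scene stay as the last script left them, time stands still between calls to the robot, and variables do not carry over. Pictures are saved under pics/ and viewed, at most 10 in all, crops included, and the job is handed in when it is done.

```bash
mkdir -p pics; ls
python3 - <<'E'
from workcell import telemetry, read_camera, get_calibration
import cv2, numpy as np
for n in("side","top"):
    p,d=read_camera(n); cv2.imwrite(f"pics/{n}0.png",p[:,:,::-1]); np.save(f"pics/{n}0.npy",d)
    c=get_calibration(n); print(n,c['fx'],c['cx'],c['cy'],np.round(c['camera_from_world'],4).tolist(),(d>0).mean())
print(telemetry.read_state())
E
```

```text
pics
side 440.8319272499814 317.11519883996624 236.69631983585816 [[-0.9408, -0.339, -0.006, 0.5127], [-0.1606, 0.4613, -0.8726, 0.2179], [0.2985, -0.82, -0.4884, 0.5416], [0.0, 0.0, 0.0, 1.0]] 0.9961002604166667
top 558.6733608503547 320.7903461489831 238.13600489660948 [[0.0293, -0.9995, 0.0102, -0.0911], [-0.9982, -0.0298, -0.0523, 0.5429], [0.0525, -0.0087, -0.9986, 1.1788], [0.0, 0.0, 0.0, 1.0]] 0.9961360677083333
{'time': 0.1, 'q': array([-1.32707804,  0.47768903,  0.0223408 ,  1.55632485, -0.01149199,
        1.10926055, -0.08308382]), 'qvel': array([-0.0001579 , -0.00224377,  0.00026081, -0.00237234, -0.00032943,
       -0.00013153, -0.00064166]), 'effort': array([ 5.45532763e-03, -5.84094357e+01,  1.54055648e+00, -2.73314148e+01,
       -5.41761762e-02,  1.31398826e-02,  6.09097788e-05]), 'tool_pos': array([0.23251682, 0.63343565, 0.40380943]), 'tcp_rot': array([-5.49697267e-01, -3.09296857e+00,  2.42802723e-03]), 'force': array([-0.4732084 , -0.47039488, -0.05389502]), 'moment': array([ 0.00659807,  0.04918233, -0.00165157]), 'grasp_force': 0.0, 'grip_width': 0.9978078165796244}
```

View pics/top0.png

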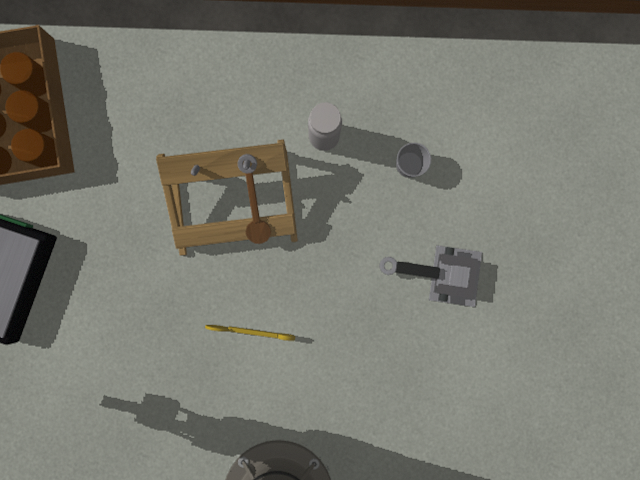

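View pics/side0.png

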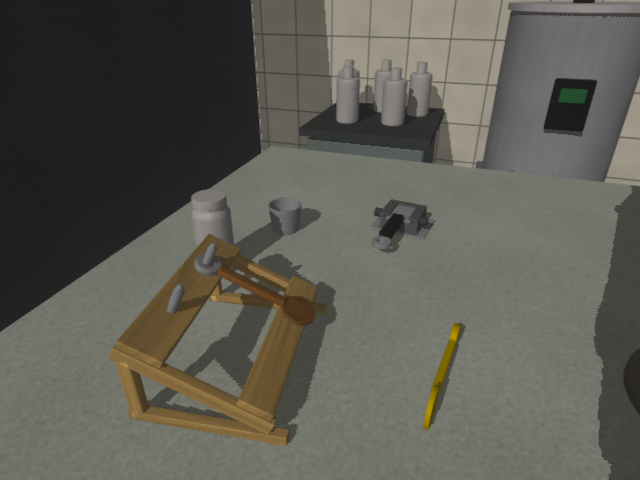

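The top view shows the scraper eye at (389,265), the handle running right to the guard at (457,275), the free peg at about (195,170) and the busy peg at (247,162). In the side view the eye is at (381,243) and the free peg at about (176,298). I'll enlarge these regions and measure them.

```bash
cat > h.py <<'E'
import numpy as np, cv2
from workcell import env, hand, telemetry, read_camera, get_calibration, order
from scipy.spatial.transform import Rotation as R
def ray(n,uv):
    c=get_calibration(n); T=np.linalg.inv(c['camera_from_world'])
    d=T[:3,:3]@[(uv[0]-c['cx'])/c['fx'],(uv[1]-c['cy'])/c['fy'],1]
    return T[:3,3],d
def onz(n,uv,z):
    o,d=ray(n,uv); return o+d*(z-o[2])/d[2]
def tri(a,b):
    (o1,d1),(o2,d2)=ray('top',a),ray('side',b)
    s=np.linalg.lstsq(np.c_[d1,-d2],o2-o1,rcond=None)[0]
    p,q=o1+s[0]*d1,o2+s[1]*d2
    return (p+q)/2,np.linalg.norm(p-q)
def cloud(n,d):
    c=get_calibration(n); T=np.linalg.inv(c['camera_from_world'])
    v,u=np.indices(d.shape)
    P=np.stack([(u-c['cx'])/c['fx']*d,(v-c['cy'])/c['fy']*d,d],-1)
    return P@T[:3,:3].T+T[:3,3]
def crop(im,x,y,w,h): return cv2.resize(im[y:y+h,x:x+w],(400,300),interpolation=cv2.INTER_CUBIC)
E
python3 - <<'E'
from h import *
t=cv2.imread('pics/top0.png');s=cv2.imread('pics/side0.png')
m=np.vstack([np.hstack([crop(t,375,230,120,90),crop(t,180,140,120,90)]),np.hstack([crop(s,360,190,80,60),crop(s,140,230,120,90)])])
m=np.clip(m.astype(float)*1.6,0,255).astype(np.uint8)
cv2.imwrite('pics/mos0.png',m)
P=cloud('top',np.load('pics/top0.npy')); S=cloud('side',np.load('pics/side0.npy'))
for uv in[(380,265),(389,265),(389,258),(396,265),(410,268),(420,269),(430,271),(445,273),(457,275),(470,255),(400,350),(175,168),(265,155),(195,170),(200,235),(280,228)]: print('top',uv,P[uv[1],uv[0]].round(4))
for uv in[(381,243),(390,232),(395,222),(405,213),(420,212),(170,285),(225,250),(176,298),(260,375)]: print('side',uv,S[uv[1],uv[0]].round(4))
E
```

```text
top (380, 265) [ 0.4916 -0.2007  0.034 ]
top (389, 265) [ 0.4924 -0.2242 -0.0006]
top (389, 258) [ 0.5067 -0.2184  0.0405]
top (396, 265) [ 0.4925 -0.2335  0.0397]
top (410, 268) [ 0.4871 -0.2621  0.0447]
top (420, 269) [ 0.4856 -0.2825  0.047 ]
top (430, 271) [ 0.4821 -0.3038  0.0447]
top (445, 273) [ 0.4788 -0.3381  0.0322]
top (457, 275) [ 0.4754 -0.3624  0.0365]
top (470, 255) [ 0.5191 -0.3985  0.0023]
top (400, 350) [ 3.112e-01 -2.519e-01 -2.000e-04]
top (175, 168) [0.6691 0.2157 0.1168]
top (265, 155) [0.6995 0.0399 0.1209]
top (195, 170) [0.6611 0.1696 0.1477]
top (200, 235) [0.5423 0.1743 0.0546]
top (280, 228) [0.5617 0.0102 0.0533]
side (381, 243) [ 0.49   -0.2077  0.0359]
side (390, 232) [ 0.4798 -0.2386  0.0457]
side (395, 222) [ 0.4788 -0.2839  0.0457]
side (405, 213) [ 0.4697 -0.3525  0.0356]
side (420, 212) [ 0.4388 -0.3572  0.0408]
side (170, 285) [0.6963 0.1415 0.1244]
side (225, 250) [0.6863 0.0215 0.1114]
side (176, 298) [0.6589 0.1774 0.1384]
side (260, 375) [0.5493 0.187  0.0592]
```

View pics/mos0.png

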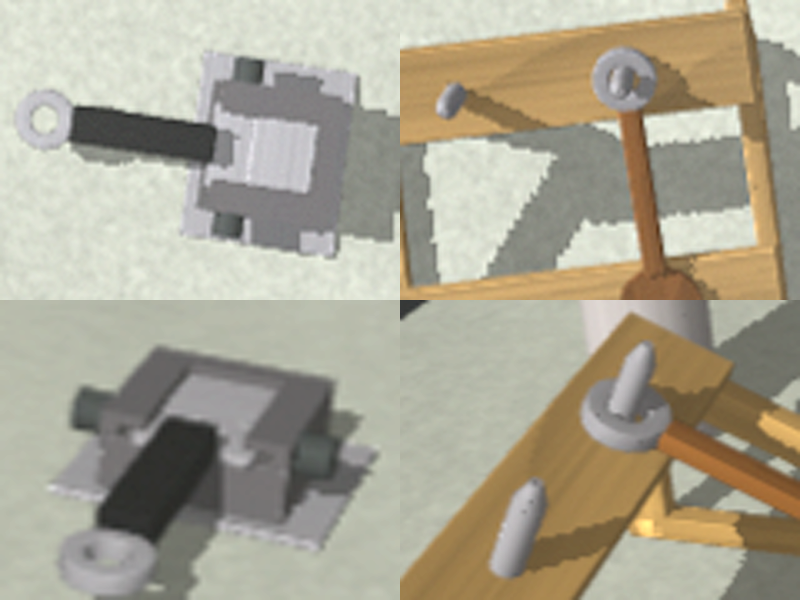

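The mosaic shows the eye hole centre at top (388,265.7) and side (381.4,242). The free peg's tip is at side (181,285) with its foot near (173,311), and it is at top (193,172). Next I'll measure with masks.

```bash
cat > m.py <<'E'
from h import *
im={n:cv2.imread(f'pics/{n}0.png') for n in('top','side')}
D={n:np.load(f'pics/{n}0.npy') for n in im}; P={n:cloud(n,D[n]) for n in im}
hsv={n:cv2.cvtColor(im[n],cv2.COLOR_BGR2HSV) for n in im}
def box(n,x,y,w,h):
    m=np.zeros((480,640),bool); m[y:y+h,x:x+w]=1; return m
def big(m):
    k,l,st,c=cv2.connectedComponentsWithStats(m.astype(np.uint8)); i=1+np.argmax(st[1:,4]); return l==i
def cen(m): v,u=np.nonzero(m); return np.array([u.mean(),v.mean()])
# handle: black
eye={}
for n,b in(('top',(375,245,80,45)),('side',(365,205,50,50))):
    hm=big((im[n].max(-1)<45)&box(n,*b)); v,u=np.nonzero(hm)
    print(n,'handle px',hm.sum(),cen(hm))
    if n=='top':
        X=np.array([onz('top',q,.048) for q in zip(u,v)])[:,:2]; c=X.mean(0)
        w,V=np.linalg.eigh(np.cov((X-c).T)); e=V[:,1]*np.sign(V[1,1])
        a=(X-c)@e; print('handle centre',c,'yaw deg',np.degrees(np.arctan2(e[1],e[0])),'len',np.ptp(a),'width',np.ptp((X-c)@V[:,0]))
        print('handle z depth',np.median(P[n][hm][:,2]))
# eye: hull of ring points by height in each cloud
for n,b in(('top',(376,252,24,30)),('side',(368,230,28,24))):
    em=big((P[n][...,2]>.02)&box(n,*b)&(im[n].max(-1)>60)); c,_=cv2.findContours(em.astype(np.uint8),cv2.RETR_EXTERNAL,cv2.CHAIN_APPROX_NONE)
    c=max(c,key=len); (x,y),ax,an=cv2.fitEllipse(c); eye[n]=(x,y); print(n,'eye ellipse',x,y,ax,an,'z',np.median(P[n][em][:,2]))
print('eye tri',tri(eye['top'],eye['side']),'top@.037',onz('top',eye['top'],.037))
# strip plane
for n,b in(('top',(155,135,140,55)),('side',(110,230,130,140))):
    wood=(hsv[n][...,1]>90)&(hsv[n][...,0]<25)&box(n,*b); Q=P[n][wood]; Q=Q[(Q[:,2]>.09)&(Q[:,2]<.15)&(Q[:,0]>.63)]
    for _ in range(8):
        c=Q.mean(0); N=np.linalg.svd(Q-c,full_matrices=0)[2][2]; N*=np.sign(N[2]); r=(Q-c)@N; Q=Q[abs(r)<max(2*r.std(),.002)]
    print(n,'strip',len(Q),c.round(4),'slope',np.degrees(np.arccos(N[2])),'yaw up',np.degrees(np.arctan2(-N[1],-N[0])),r.std())
    # pegs: above plane by 6..44mm
    h=(P[n]-c)@N
    g=(hsv[n][...,1]<70)
    for nm,bb in((('free',(183,158,26,24) if n=='top' else (160,272,36,46)),('busy',(232,150,32,30) if n=='top' else (190,235,40,45)))):
        pm=g&box(n,*bb)
        if nm=='free': pm=big(pm)
        v,u=np.nonzero(pm); hp=P[n][pm]; hh=(hp-c)@N
        q=np.c_[u,v].astype(float); cc=q.mean(0); w,V=np.linalg.eigh(np.cov((q-cc).T)); a=(q-cc)@V[:,1]
        print(n,nm,len(u),'cen',cc.round(2),'dir',V[:,1].round(3),'ends',(cc+V[:,1]*a.min()).round(1),(cc+V[:,1]*a.max()).round(1),'h',np.percentile(hh,[2,50,98]).round(4))
E
python3 m.py
```

```text
top handle px 421 [418.2327791  269.66983373]
handle centre [ 0.48413301 -0.27865964] yaw deg 83.08387023258409 len 0.08804368612382103 width 0.022495401507881374
handle z depth 0.04659413948579716
side handle px 335 [391.93731343 225.61492537]
top eye ellipse 387.7691650390625 265.7239074707031 (17.094274520874023, 17.7093505859375) 126.3790283203125 z 0.037353767300674745
side eye ellipse 381.2919006347656 241.9080352783203 (12.630640029907227, 19.883440017700195) 95.58087158203125 z 0.035624849922056834
eye tri (array([ 0.49095554, -0.21710649,  0.03297714]), np.float64(0.0008283860086052911)) top@.037 [ 0.49052201 -0.2166641   0.037     ]
top strip 2640 [0.68   0.1289 0.1157] slope 24.94169398718217 yaw up 8.72302327949487 0.0014957581800835282
top free 69 cen [194.8  169.84] dir [-0.5    0.866] ends [197.4 165.3] [192.  174.6] h [0.0002 0.0311 0.0447]
top busy 416 cen [247.75 167.14] dir [0.528 0.849] ends [240.6 155.6] [257.3 182.5] h [-0.1024  0.0087  0.0447]
side strip 4952 [0.6739 0.1585 0.1146] slope 25.034417934728125 yaw up 8.579428451034406 0.0007360391492490031
side free 306 cen [175.26 298.31] dir [-0.344  0.939] ends [180.9 283. ] [170.1 312.4] h [-0.0002  0.023   0.0442]
side busy 841 cen [206.72 254.88] dir [0.132 0.991] ends [203.8 233.2] [210.2 281. ] h [-0.1713  0.0084  0.0414]
```

Run:
```python
from h import *
def px(n,p):
    c=get_calibration(n); q=c['camera_from_world'][:3,:3]@p+c['camera_from_world'][:3,3]; return np.array([c['fx']*q[0]/q[2]+c['cx'],c['fy']*q[1]/q[2]+c['cy']])
y,s=np.radians([8.65,25]); N=np.array([-np.sin(s)*np.cos(y),-np.sin(s)*np.sin(y),np.cos(s)])
M,r=tri((194.8,169.84),(175.26,298.31)); C=np.array([.677,.1437,.1152])
h=(M-C)@N; F=M-h*N; print('mid',M,'gap',r,'h',h,'foot',F)
for n in('top','side'): print(n,px(n,F).round(1),px(n,F+.021*N).round(1),px(n,F+.044*N).round(1))
# grasp feasibility, both half turns
yaw=np.radians(83.4); 
def Rs(yaw,sl):
    return R.from_euler('z',yaw)*R.from_euler('y',-sl)   # scraper frame, x up the slope
E0=np.array([.4905,-.217,.030])
for fl in(0,1):
    tool=R.from_matrix([[1,0,0],[0,-1,0],[0,0,-1]])*R.from_euler('z',np.pi*fl)
    for nm,Rr,E,ups in(('dock',Rs(yaw,0),E0,(0,.15)),('rack',Rs(y,s),F,(0,.07,.15))):
        for up in ups:
            G=E+Rr.apply([-.075,0,.009+up]); t=(Rr*tool); p=G-.163*t.apply([0,0,1])
            q=env.ik(p,t.as_rotvec()); print(fl,nm,up,p.round(3),None if q is None else np.round(q,2))
```

```text
mid [0.66384241 0.17309499 0.13363192] gap 0.00011243280639442659 h 0.02033400441032639 foot [0.67233818 0.17438744 0.11520305]
top [196.3 167.1] [194.7 169.9] [192.9 173. ]
side [171.3 309.6] [175.4 297.9] [180.2 284.7]
0 dock 0 [ 0.482 -0.292  0.202] [ 0.06  0.62  0.49  1.99 -0.48  0.64  0.75]
0 dock 0.15 [ 0.482 -0.292  0.352] [-0.25  0.49  0.91  1.92 -0.47  0.96  0.77]
0 rack 0 [0.533 0.153 0.239] [-0.92  0.52  0.62  2.16 -1.03  0.21 -0.86]
0 rack 0.07 [0.504 0.149 0.303] [-0.93  0.33  0.58  2.19 -0.28  0.26 -1.57]
0 rack 0.15 [0.471 0.144 0.375] [-0.95  0.12  0.53  2.19  0.14  0.43 -1.97]
1 dock 0 [ 0.482 -0.292  0.202] [-0.37  1.08  1.26  2.02 -1.22  1.11 -1.77]
1 dock 0.15 [ 0.482 -0.292  0.352] [-0.42  0.72  1.28  1.93 -0.78  1.11 -2.08]
1 rack 0 [0.533 0.153 0.239] [-0.47  0.44  0.06  2.13  0.56  0.17  0.76]
1 rack 0.07 [0.504 0.149 0.303] [-0.61  0.29  0.19  2.17  0.24  0.27  1.07]
1 rack 0.15 [0.471 0.144 0.375] [-0.79  0.12  0.36  2.18  0.2   0.44  1.12]
```

```bash
cat >> h.py <<'E'
FLIP=R.from_matrix([[1,0,0],[0,-1,0],[0,0,-1]])
def tcp(E,yaw,sl=0.,gx=-.075,gz=.009):
    """TCP pose for scraper eye origin E, yaw/slope in rad"""
    r=R.from_euler('z',yaw)*R.from_euler('y',-sl); t=r*FLIP
    return np.array(E)+r.apply([gx,0,gz])-.163*t.apply([0,0,1]), t.as_rotvec()
YD=np.radians(83.4); E0=np.array([.4905,-.217,.030])
YR,SL=np.radians([8.65,25]); F=np.array([.6723,.1744,.1152])
def st(*k):
    s=telemetry.read_state(); print('t %.2f'%s['time'],'pos',s['tool_pos'].round(4),'F',s['force'].round(1),'w %.3f g %.1f'%(s['grip_width'],s['grasp_force']),*[(a,np.round(s[a],3)) for a in k]); return s
E
python3 - <<'E'
from h import *
p,o=tcp(E0,YD); up=np.array([0,0,1])
env.goto(p+.16*up,o); st('q')
env.move_straight(p+.004*up*0,o,velocity=.12); s=st('q'); print('err',s['tool_pos']-p)
hand.grab(45); st('moment')
d=np.array([np.cos(YD),np.sin(YD),0])
for k in(.03,.06,.095):
    env.move_straight(p+k*d,velocity=.06); st()
E
```

```text
t 3.45 pos [ 0.4824 -0.2908  0.3619] F [-0.3 -0.1 -0.5] w 1.001 g 0.0 ('q', array([-0.238,  0.464,  0.889,  1.912, -0.435,  0.971,  0.739]))
t 4.93 pos [ 0.4822 -0.2917  0.2026] F [ 0.4  1.2 -0. ] w 0.998 g 0.0 ('q', array([-0.065,  0.678,  0.671,  2.002, -0.662,  0.688,  0.916]))
err [ 0.00027789 -0.00015998  0.00064236]
t 5.93 pos [ 0.4819 -0.2915  0.202 ] F [ 0.2 -0.2  0.2] w 0.270 g 44.9 ('moment', array([-0.072, -0.062, -0.015]))
t 6.58 pos [ 0.4856 -0.2615  0.2021] F [ 1.3 -1.1  0.3] w 0.271 g 45.0
t 7.23 pos [ 0.4886 -0.2317  0.2019] F [ 0.3 -1.  -2.4] w 0.269 g 45.0
t 7.97 pos [ 0.4928 -0.1972  0.2021] F [-0.1  0.7 -0.9] w 0.268 g 45.0
```

Run:
```python
from h import *
p,o=tcp(E0,YD); d=np.array([np.cos(YD),np.sin(YD),0])
env.move_straight(p+.095*d+[0,0,.18],velocity=.2); st('q')
N=np.array([-np.sin(SL)*np.cos(YR),-np.sin(SL)*np.sin(YR),np.cos(SL)])
p,o=tcp(F+.105*N,YR,SL); print(p)
env.goto(p,o); env.sleep(.3); s=st('q'); print('err',s['tool_pos']-p,(R.from_rotvec(s['tcp_rot']).inv()*R.from_rotvec(o)).magnitude())
I={}
for n in("side","top"):
    I[n],dd=read_camera(n); I[n]=I[n][:,:,::-1].copy(); cv2.imwrite(f"pics/{n}1.png",I[n]); np.save(f"pics/{n}1.npy",dd)
cv2.imwrite('pics/mos1.png',np.hstack([cv2.resize(I['side'][100:400,60:360],(400,400)),cv2.resize(I['top'][80:280,130:330],(400,400))]))
```

```text
t 9.02 pos [ 0.4924 -0.1968  0.381 ] F [-0.1 -0.3 -0.5] w 0.269 g 45.0 ('q', array([-0.492,  0.388,  0.964,  1.97 , -0.383,  0.98 ,  0.542]))
[0.48936637 0.14657058 0.33455089]
t 10.69 pos [0.4896 0.1459 0.3347] F [-0.6 -0.2 -1.2] w 0.269 g 45.0 ('q', array([-1.39 ,  0.441,  1.192,  2.212, -0.873,  0.441, -1.001]))
err [ 0.00023192 -0.00065195  0.00010181] 0.0010155266101609182
```

View pics/mos1.png

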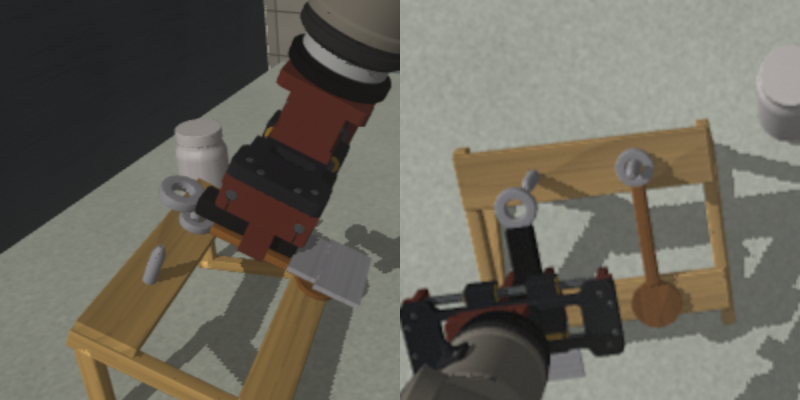

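Eye is clear of the rack: top about (188,183.5), side about (196,243). Next I'll measure it and compare with the commanded place.

```bash
cat > e.py <<'E'
from h import *
from m import box,big
def eyefit(n,im,P,b,zr):
    em=(P[...,2]>zr[0])&(P[...,2]<zr[1])&box(n,*b)&(im.max(-1)>75)&(np.ptp(im.astype(int),axis=-1)<30)
    em=big(em); c=max(cv2.findContours(em.astype(np.uint8),cv2.RETR_EXTERNAL,cv2.CHAIN_APPROX_NONE)[0],key=len)
    x=cv2.fitEllipse(cv2.convexHull(c)); print(n,[np.round(a,1) for a in x],em.sum(),'cloud',P[em].mean(0).round(4)); return x[0],P[em]
E
python3 - <<'E' | tail -12
from e import *
from h import *
N=np.array([-np.sin(SL)*np.cos(YR),-np.sin(SL)*np.sin(YR),np.cos(SL)]); A=np.array([np.cos(SL)*np.cos(YR),np.cos(SL)*np.sin(YR),np.sin(SL)]); B=np.cross(N,A)
px={};Q=[]
for n,b in(('top',(172,168,36,32)),('side',(176,226,34,34))):
    px[n],q=eyefit(n,cv2.imread(f'pics/{n}1.png'),cloud(n,np.load(f'pics/{n}1.npy')),b,(.175,.26)); Q.append(q)
E,g=tri(px['top'],px['side']); X=F+.11*N
print('eye',E,'gap',g,'expected',X); r=E-X; print('diff up-slope',r@A,'along y',r@B,'normal',r@N)
for n in('top','side'):
    print(n,'cloud-vs exp',[((q.mean(0)-X)@k).round(4) for q in Q for k in(A,B,N)])
# blade/handle by cloud from the side: plane height relative to expected scraper frame
P=cloud('side',np.load('pics/side1.npy')); L=np.stack([(P-(F+.105*N))@k for k in(A,B,N)],-1)
for x0,x1,hw in((-.017,.017,.018),(-.045,-.02,.01),(-.165,-.125,.03)):
    m=(L[...,0]>x0)&(L[...,0]<x1)&(abs(L[...,1])<hw)&(abs(L[...,2]-.01)<.02); h=L[m][:,2]; print((x0,x1),m.sum(),'top height pct',np.percentile(h,[10,50,90]).round(4) if m.sum() else '', L[m].mean(0).round(4), 'y range',np.percentile(L[m][:,1],[1,99]).round(4))
E
```

```text
side strip 4952 [0.6739 0.1585 0.1146] slope 25.034417934728125 yaw up 8.579428451034406 0.0007360391492490031
side free 306 cen [175.26 298.31] dir [-0.344  0.939] ends [180.9 283. ] [170.1 312.4] h [-0.0002  0.023   0.0442]
side busy 841 cen [206.72 254.88] dir [0.132 0.991] ends [203.8 233.2] [210.2 281. ] h [-0.1713  0.0084  0.0414]
top [array([187.3, 183.8]), array([20.3, 21.3]), np.float64(94.4)] 277 cloud [0.6245 0.1668 0.2169]
side [array([194.6, 244.2]), array([27.2, 31.6]), np.float64(97.9)] 603 cloud [0.6248 0.1707 0.2153]
eye [0.6255632 0.1681194 0.2137949] gap 0.0018876842155404192 expected [0.62634077 0.16740829 0.21489386]
diff up-slope -0.001064215420536419 along y 0.0008199663850414243 normal -0.0007163161629002633
top cloud-vs exp [np.float64(-0.0009), np.float64(-0.0003), np.float64(0.0026), np.float64(-0.0007), np.float64(0.0035), np.float64(0.0008)]
side cloud-vs exp [np.float64(-0.0009), np.float64(-0.0003), np.float64(0.0026), np.float64(-0.0007), np.float64(0.0035), np.float64(0.0008)]
(-0.017, 0.017) 655 top height pct [0.001  0.007  0.0082] [-0.001   0.0026  0.0057] y range [-0.0168  0.0176]
(-0.045, -0.02) 195 top height pct [0.002  0.0156 0.0167] [-0.029   0.0048  0.0123] y range [-0.0094  0.01  ]
(-0.165, -0.125) 1265 top height pct [0.0048 0.0058 0.0066] [-0.1453  0.003   0.0056] y range [-0.0292  0.0298]
```

```bash
cat >> h.py <<'E'
N=np.array([-np.sin(SL)*np.cos(YR),-np.sin(SL)*np.sin(YR),np.cos(SL)]); A=np.array([np.cos(SL)*np.cos(YR),np.cos(SL)*np.sin(YR),np.sin(SL)]); B=np.cross(N,A)
E
python3 - <<'E'
from h import *
C=.0009*A-.0003*B
for h,v in((.055,.12),(.042,.05),(.036,.04),(.03,.04),(.024,.04)):
    p,o=tcp(F+C+h*N,YR,SL); env.move_straight(p,o,velocity=v); s=st('moment'); f=s['force']; print(h,'A,B,N force',(f@A).round(1),(f@B).round(1),(f@N).round(1),'qlim',s['q'].round(2)[5])
    if np.linalg.norm(f)>8: break
    if h==.042:
        for n in('side','top'): 
            im,d=read_camera(n); cv2.imwrite(f'pics/{n}2.png',im[:,:,::-1]); np.save(f'pics/{n}2.npy',d)
i,t=cv2.imread('pics/side2.png'),cv2.imread('pics/top2.png')
cv2.imwrite('pics/mos2.png',np.hstack([cv2.resize(i[240:340,130:230],(400,400),interpolation=2),cv2.resize(t[140:220,155:235],(400,400),interpolation=2)]))
E
```

```text
t 11.36 pos [0.5112 0.1492 0.2898] F [-0.  -0.4 -0.8] w 0.270 g 45.0 ('moment', array([-0.059,  0.65 , -0.013]))
0.055 A,B,N force -0.4 -0.4 -0.7 qlim 0.36
t 11.77 pos [0.5165 0.1504 0.2781] F [-0.9 -0.1 -1.2] w 0.267 g 45.0 ('moment', array([-0.047,  0.608,  0.018]))
0.042 A,B,N force -1.3 -0.0 -0.7 qlim 0.33
t 12.17 pos [0.519  0.1507 0.2723] F [ 0.6  1.  -0.6] w 0.270 g 45.0 ('moment', array([-0.098,  0.636, -0.025]))
0.036 A,B,N force 0.5 0.9 -0.8 qlim 0.32
t 12.47 pos [0.5215 0.1511 0.2668] F [-0.1 -0.1 -1.3] w 0.268 g 45.0 ('moment', array([-0.114,  0.614, -0.043]))
0.03 A,B,N force -0.6 -0.1 -1.1 qlim 0.31
t 12.77 pos [0.524  0.1515 0.2614] F [ 0.8 -0.9 -0.3] w 0.269 g 45.0 ('moment', array([-0.132,  0.632,  0.087]))
0.024 A,B,N force 0.5 -1.0 -0.6 qlim 0.3
```

View pics/mos2.png

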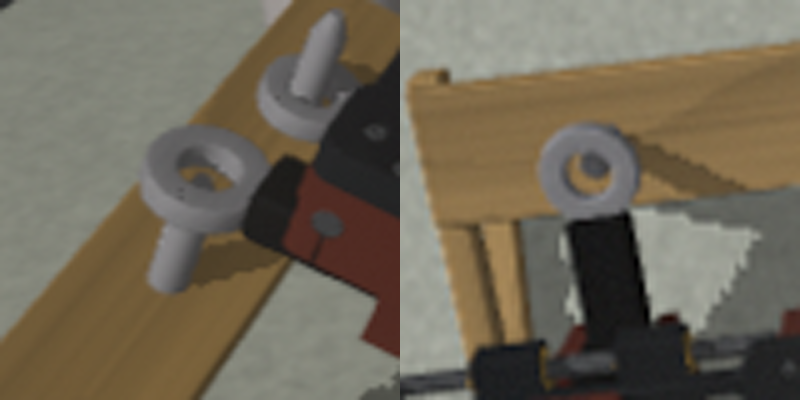

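The peg tip shows inside the eye's hole (side mosaic (205,180), top mosaic (593,162)). The contact force is near zero, so I'll continue down to the strip.

Run:
```python
from h import *
C=.0009*A-.0003*B
for h in(.016,.009,.005,.003,.0015,0,-.0015):
    p,o=tcp(F+C+h*N,YR,SL); env.move_straight(p,o,velocity=.03); s=st(); f=s['force']; print(h,'A,B,N force',(f@A).round(1),(f@B).round(1),(f@N).round(1),'q6',s['q'].round(3)[5])
    if np.linalg.norm(f)>7: break
for n in('side','top'):
    im,d=read_camera(n); cv2.imwrite(f'pics/{n}3.png',im[:,:,::-1]); np.save(f'pics/{n}3.npy',d)
i,t=cv2.imread('pics/side3.png'),cv2.imread('pics/top3.png')
cv2.imwrite('pics/mos3.png',np.hstack([cv2.resize(i[240:390,130:280],(400,400),interpolation=2),cv2.resize(t[140:260,155:275],(400,400),interpolation=2)]))
```

```text
t 13.18 pos [0.5274 0.152  0.2541] F [-0.6 -1.1 -1. ] w 0.270 g 45.0
0.016 A,B,N force -1.1 -1.0 -0.6 q6 0.289
t 13.57 pos [0.5304 0.1524 0.2477] F [-0.7 -0.3 -0.7] w 0.267 g 45.0
0.009 A,B,N force -0.9 -0.2 -0.3 q6 0.277
t 13.85 pos [0.532  0.1527 0.2442] F [ 0.4 -0.5 -0.6] w 0.268 g 45.0
0.005 A,B,N force 0.0 -0.5 -0.7 q6 0.27
t 14.10 pos [0.5328 0.1529 0.2424] F [ 1.1 -0.  -1.9] w 0.269 g 45.0
0.003 A,B,N force 0.2 -0.2 -2.2 q6 0.267
t 14.35 pos [0.5334 0.1529 0.2412] F [-3.4 -1.2  2.4] w 0.272 g 45.0
0.0015 A,B,N force -2.3 -0.6 3.7 q6 0.264
t 14.60 pos [0.5338 0.153  0.24  ] F [-7.8 -0.1  9.1] w 0.271 g 45.0
0 A,B,N force -3.2 1.0 11.5 q6 0.262
```

View pics/mos3.png

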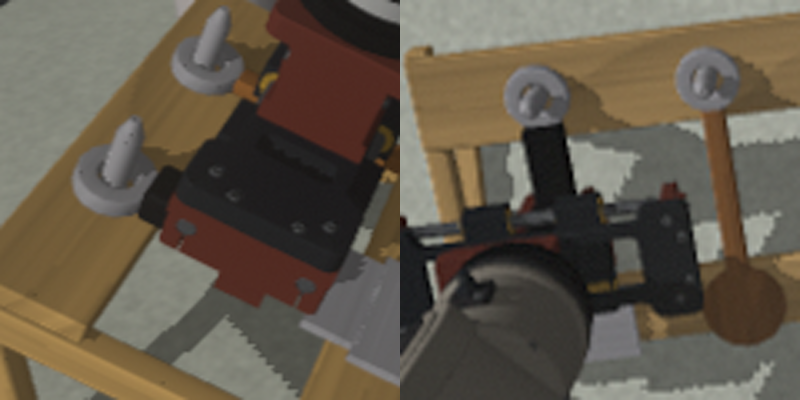

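The eye sits on the strip around the peg, with 11 N contact. Release, retreat along the peg axis and check.

Run:
```python
from h import *
hand.let_go(); s=st()
p=s['tool_pos']
env.move_straight(p+.09*N,velocity=.12); st('q')
env.goto_joints([-1.327,.477,.022,1.555,-.011,1.109,-.083]); env.sleep(.5); st()
I={}
for n in('side','top'):
    im,d=read_camera(n); I[n]=im[:,:,::-1]; cv2.imwrite(f'pics/{n}4.png',I[n]); np.save(f'pics/{n}4.npy',d)
    P=cloud(n,d); L=np.stack([(P-F)@k for k in(A,B,N)],-1)
    for x0,x1,hw in((-.017,.017,.018),(-.1,-.02,.011),(-.165,-.135,.03)):
        m=(L[...,0]>x0)&(L[...,0]<x1)&(abs(L[...,1])<hw)&(abs(L[...,2]-.008)<.013); print(n,(x0,x1),m.sum(),np.percentile(L[m][:,2],[25,50,75]).round(4))
    o=cv2.imread(f'pics/{n}0.png'); df=cv2.absdiff(o,I[n]).max(-1)>40; print(n,'changed px bottle/tin',df[95:185,300:440].sum() if n=='top' else df[180:240,190:305].sum())
cv2.imwrite('pics/mos4.png',np.hstack([cv2.resize(I['side'][150:450,80:380],(400,400)),cv2.resize(I['top'][80:280,130:330],(400,400))]))
```

```text
t 15.78 pos [0.5341 0.1531 0.2398] F [0.8 0.2 0.2] w 1.002 g 0.0
t 16.68 pos [0.4964 0.1476 0.3211] F [-0.2 -0.3  1.3] w 1.000 g 0.0 ('q', array([-1.325,  0.456,  1.116,  2.207, -0.914,  0.415, -0.968]))
t 19.28 pos [0.2326 0.6339 0.4048] F [ 0.3 -0.6 -0.8] w 1.001 g 0.0
side (-0.017, 0.017) 654 [0.0052 0.0092 0.0101]
side (-0.1, -0.02) 1261 [0.0148 0.0174 0.0181]
side (-0.165, -0.135) 893 [0.0043 0.0048 0.0053]
side changed px bottle/tin 0
top (-0.017, 0.017) 292 [0.0048 0.0094 0.0111]
top (-0.1, -0.02) 434 [0.0165 0.018  0.019 ]
top (-0.165, -0.135) 399 [0.004  0.0055 0.0069]
top changed px bottle/tin 0
```

View pics/mos4.png

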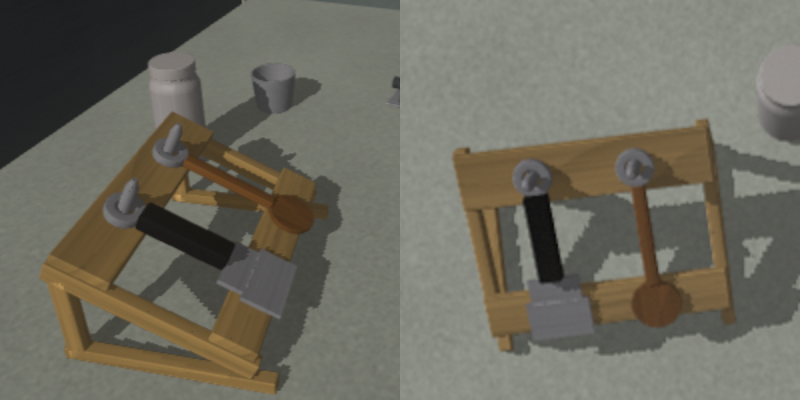

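The scraper lies flat on both strips, with its eye on the peg at side mosaic (125,208) and its blade on the lower strip. The paddle, bottle and tin have not moved.

```bash
python3 -c "
from h import *
print(order.job_done())"
```

```text
the job is handed in; nothing more can be done
None
```

The job is handed in: the scraper was drawn straight out of its guard and hangs by its eye on the free peg, eye down on the strip and blade down the slope, with the paddle, bottle and tin unmoved, at about 19 s on the robot's clock.

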